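# Nudge the mould plate onto its locating pins

### The arm

A 6-joint arm with a two-finger parallel gripper is mounted at the origin on a cart in front of the work surface, level with it; the furniture and walls round the work are solid. World frame = base frame: x ahead of the robot, y to its left, z up, the work surface at z = 0. Lengths are in m, angles in rad, forces in N, time in s.
With the tool pointing down it reaches from about 0.35 to 0.775 m from the base axis. Payload 5.5 kg.
Tool frame: the origin (TCP) lies at the very end of the fingers, on their centre line; the grasp point (between the pads) lies 19 mm behind it; x points along the fingers, y is the direction in which the jaws open and shut, and the axes are right-handed (so a half turn about x gives the same grasp; the last joint's range is limited). The gripper opens to 85 mm and grips with 20 to 120 N. Pads are 22 mm wide; open, the fingers measure 114 mm over their backs; the gripper's body (76 mm by 85 mm) begins 54 mm behind the grasp point. The pads swing forward as they close: fully open they stand 13 mm farther back than shut.
Start: joints at [-1.296, 0.313, 0.046, 1.304, 0, 1.431], TCP at [0.232, -0.526, 0.231] pointing down, gripper open.
Joint ranges: [-2.76, 2.76], [-0.86, 1.69], [-1.03, 1.26], [-2.2, 2.34], [-1.47, 1.5], [-3.14, 3.14]. Speed limits (rad/s): [2.57, 2.57, 3.14, 3.14, 3.14, 3.14].

### API

Orientations are given as a unit quaternion [w, x, y, z].
In Python, from workcell import env gives the robot as it stands.
- The arm moves only by the tool drive_tool, never from a script. Its argument "plan" is a list that holds one entry, the list of rows, each a list of 7 numbers: the shift along the tool's x, y, z in cm, then the turn, a rotation vector about the tool's x, y, z in degrees, then the opening, from 0 (shut) to 1 (fully open). In form: [[[tx, ty, tz, wx, wy, wz, fingers], ...]]. A call has exactly 5 rows; each row shifts and turns the commanded pose from where the row before left it, along the tool's axes as they then stand; what a row does not reach is not made up. A row lasts 1/12 s, in which the tool goes at most 41.7 mm and 7.16 degrees, less where a joint would pass 70% of its speed; a pose out of reach is approached as far as the arm can. A call with a gripper value outside its range is refused whole. The fingers move at their own pace and stop on an object; "squeeze" is the grip in N (left out, the last holds). Time passes only in rows, so rows that do not move let the fingers close, or fill a call up. It gives the time, the measured TCP pose, the force and the opening at its end, in the units of the state.
- env.get_state(): the state, without advancing time (a new reading comes with each control period).
- env.read_camera(name): name is "scene" or "top" or "wrist"; returns the picture (480x640x3 uint8, red, green, blue); there is no depth.
- env.camera_model(name): a dict with "camera_matrix" (3x3 intrinsics, pixels), "camera_from_world" (4x4, takes a point from world to camera coordinates); the wrist camera has in their place "T_tool_cam" (4x4, takes a point from camera to tool coordinates, whose origin is the TCP and whose axes are the tool frame's). Camera axes: x right, y down, z forward; pixel columns grow to the right and rows downward; lengths in m; the calibration is good to about 2 mm. A picture is of the moment at which its call begins: read the wrist's pose just before it. camera_model takes no time and is no camera call.
- env.hand_in(): hands the job in, once; it reports no verdict.
The state is a dict: "clock": time; "joint_pos": joint angles; "qvel": joint speeds; "tau": joint torques, N m; "tcp_pos": TCP position; "orientation": TCP orientation; "wrist_force": force on the tool from outside, world axes, zero at the start; "ft_torque": the same for the moment, N m; "finger_gap": finger opening in m.
Only numpy, scipy, OpenCV 4.12 (cv2) and the standard library are available. Lean on these libraries where they do the work, as an engineer would, in place of code of your own. Each camera call takes 0.05 s, during which the arm holds its last target.

### The job

The aluminium mould plate is lying askew on the two brass pins of the dark steel nest. With the fingertips, push it sideways - back toward the rear rail and along it as needed - until both its holes drop over the pins and it lies flat in the nest, then take the hand away. Only push or press the plate, never lift it or tip it up, and leave the other things on the bench where they are.

Things in the scene. Friction and masses are not known exactly. Their poses are not given: they have to be found in the camera images.
- nest: Fixed dark steel nest, base 150 x 250 mm, 20 mm thick (top face 20 mm above the bench). Origin on the bench under the middle of the seated plate's place; +x points to its rear rail (away from the robot), +y to the robot's left; turned up to 0.4 rad. In this frame the base spans x -90 to +60, y -125 to +125 mm.
- rail_face (a point): Middle of the upper edge of the front face of the nest's straight grey rear stop rail, at (+46.5, 0, 40) mm of the nest's frame; axes as the nest's. The rail stands 20 mm above the top face, along the whole far side, 1.5 mm behind the far edge of the seated plate. Yellow marks on it at y = -75 and +75 mm show where the seated plate's ends belong.
- pin_left (a point): Foot of the left (+y) brass locating pin, on the nest's top face at (+15, +33) mm of the nest's frame; axes as the nest's. Both pins are fixed, 10 mm in diameter, 6 mm high, coned in their upper 3.5 mm to a 5 mm flat tip.
- pin_right (a point): The same for the right (-y) pin, at (+15, -33) mm.
- mould_plate: Loose aluminium mould plate, 90 (x) x 150 (y) x 10 mm, 0.2 to 0.45 kg, with two 13 mm through holes and a 23 x 71 mm window in its front half. Origin at the centre of its underside, axes along its sides, +x edge toward the rail. It slides when pushed with 1 to 4 N. Seated, it lies flat, its origin 20 mm above the bench and its frame in line with the nest's.
- front_edge (a point): Middle of the plate's front (-x) side face, 5 mm above its underside, at (-45, 0, 5) mm of the plate's frame. At the start the plate lies 10 to 20 mm short of the rail, up to 36 mm to either side and turned up to 0.12 rad, its underside riding on the two pin tips and its front edge down on the nest's top face (tilted about 5 degrees).
- hole_left (a point): Centre of the plate's left (+y) hole at its underside, (+15, +33) mm of the plate's frame; it belongs over pin_left. Axes as the plate's.
- hole_right (a point): The same for the right (-y) hole, (+15, -33) mm of the plate's frame; it belongs over pin_right.
- violet_knob: Bystander, loose: violet marbled moulded knob, 44 mm across, 24 mm high. Origin at the centre of its underside. Not to be moved.
- blue_knob: Bystander, stuck to the bench: blue marbled moulded knob, 38 mm across, 21 mm high. Origin at the centre of its underside.
- green_disc: Bystander, stuck to the bench: pale green moulded disc, 42 mm across, 11 mm high. Origin at the centre of its underside.
- clip_green: Bystander, loose: bright green printed clip, 32x45x40 mm. Origin at the centre of its underside. Not to be moved.
- small_mould: Bystander, loose: small pale metal mould block with a bored hole, 36x50x34 mm. Origin at the centre of its underside. Not to be moved.

How it is judged:
By the outcome, as a careful person would: the job done as asked, in the order asked, and still so for the second after the job is handed in, with the robot touching nothing.
It also fails if it takes over 54 s, if anything falls off the work surface, if the arm or the gripper's body presses on something with over 40 N, if the wrist force passes 120 N, or if a joint passes its speed limit or range.

## Working session

There is one attempt and no reset: what is moved stays moved. The work goes in short steps, Python scripts to look and compute and a tool call to move; the robot and the scene stay as the last step left them, time stands still between calls to the robot, and variables do not carry over. Pictures are saved under pics/ and viewed, and the job is handed in when it is done.

Besides the shell and the picture viewer there is one more tool, called after "Call:" as name(argument=value, ...), one argument or row to a line, values as JSON. drive_tool: Moves the arm, as the interface text tells. Its arguments: {"type":"object","properties":{"plan":{"type":"array","items":{"type":"array","items":{"type":"array","items":{"type":"number"}}}},"squeeze":{"type":"number"}},"required":["plan"]}

```bash
mkdir -p pics; ls; python3 - <<'E'
from workcell import env
import cv2
print(env.get_state())
for n in ("scene","top"):
    cv2.imwrite(f"pics/{n}0.png",env.read_camera(n)[:,:,::-1]); print(n,env.camera_model(n))
print(env.camera_model("wrist"))
E
```

```text
pics
{'clock': 0.0, 'joint_pos': array([-1.29563995e+00,  3.13988691e-01,  4.49725584e-02,  1.30357769e+00,
        1.14921101e-06,  1.43122139e+00]), 'qvel': array([-0.00076005,  0.00152071,  0.00173738,  0.00228185, -0.00091324,
        0.00019158]), 'tau': array([ 1.95692010e-03, -4.80624068e+01,  2.98535156e+01,  1.92239229e-02,
       -1.14372951e-04,  2.18356951e-05]), 'tcp_pos': array([ 0.23155914, -0.52576192,  0.23041289]), 'orientation': array([-0.14494693, -0.69191528, -0.14621508,  0.69200057]), 'wrist_force': array([-0.75963667, -0.65847434,  0.3198733 ]), 'ft_torque': array([-0.03559376,  0.01214113,  0.05080753]), 'finger_gap': 0.08539664640407055}
scene {'camera_matrix': array([[438.52023817,   0.        , 328.20118288],
       [  0.        , 438.52023817, 243.81737447],
       [  0.        ,   0.        ,   1.        ]]), 'camera_from_world': array([[-0.77745191, -0.62885722,  0.01034984,  0.30053159],
       [-0.2623164 ,  0.30925583, -0.91408475,  0.21494341],
       [ 0.57162805, -0.71337187, -0.4053911 ,  0.72283878],
       [ 0.        ,  0.        ,  0.        
[... 386 characters left out ...]
       [ 6.37474511e-02,  8.38861717e-04, -9.97965710e-01,
         1.08282032e+00],
       [ 0.00000000e+00,  0.00000000e+00,  0.00000000e+00,
         1.00000000e+00]])}
{'camera_matrix': array([[374.78153073,   0.        , 318.05993054],
       [  0.        , 374.78153073, 238.88342584],
       [  0.        ,   0.        ,   1.        ]]), 'T_tool_cam': array([[ 2.48877770e-04, -2.95970705e-01,  9.55196985e-01,
        -1.43451332e-01],
       [ 9.99999958e-01, -6.75724176e-05, -2.81488761e-04,
         1.89857391e-04],
       [ 1.47857397e-04,  9.55197015e-01,  2.95970676e-01,
        -7.48564589e-02],
       [ 0.00000000e+00,  0.00000000e+00,  0.00000000e+00,
         1.00000000e+00]])}
```

View pics/scene0.png

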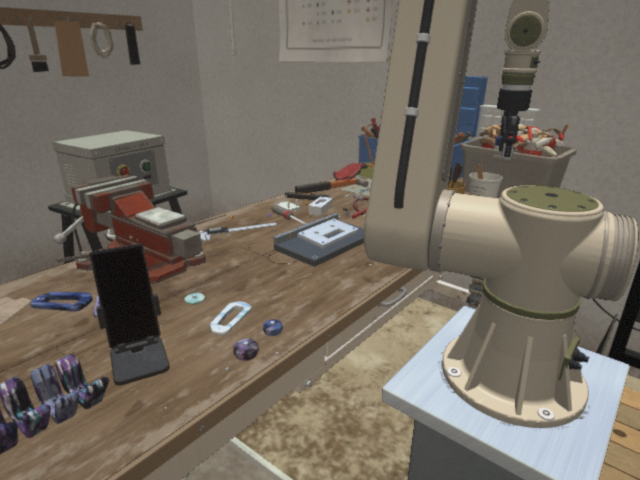

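View pics/top0.png

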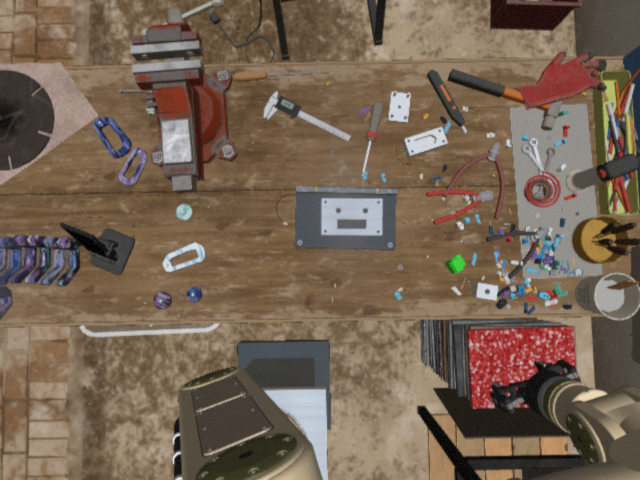

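The top view shows the nest around (346,218) with the plate on it at about (352,216). I'll enlarge that area.

```bash
python3 - <<'E'
import cv2
im=cv2.imread("pics/top0.png")
c=im[175:260,285:410]; cv2.imwrite("pics/topc.png",cv2.resize(c,None,fx=6.4,fy=6.4,interpolation=cv2.INTER_CUBIC)[:600,:800])
im=cv2.imread("pics/scene0.png")
c=im[205:275,265:375]; cv2.imwrite("pics/scc.png",cv2.resize(c,None,fx=7,fy=7,interpolation=cv2.INTER_CUBIC))
E
```

```text
(no output)
```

View pics/topc.png

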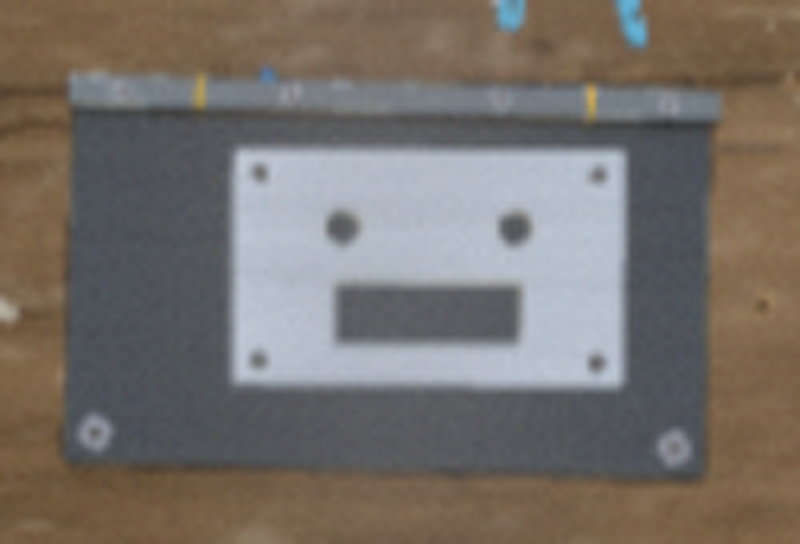

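View pics/scc.png

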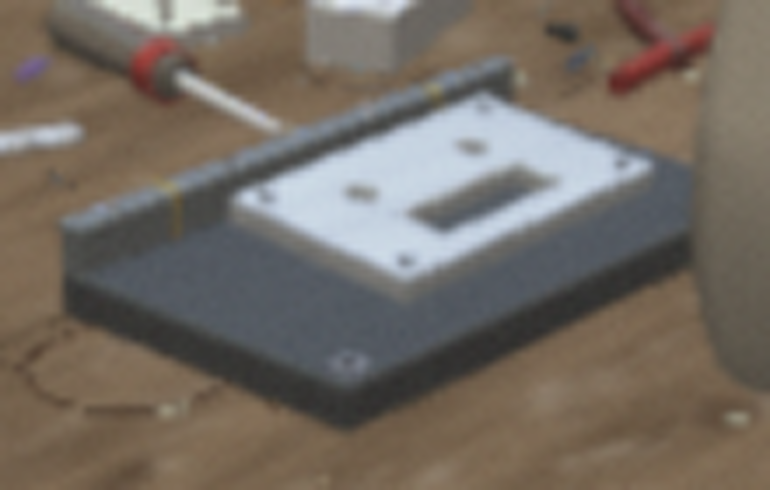

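```bash
cat > h.py <<'E'
import numpy as np
from workcell import env
from scipy.optimize import least_squares
def proj(cam,P):
    m=env.camera_model(cam);T=m["camera_from_world"];K=m["camera_matrix"]
    q=(T[:3,:3]@np.asarray(P).T).T+T[:3,3]; q=(K@q.T).T
    return q[:,:2]/q[:,2:]
def projw(P,pos,quat,m):
    from scipy.spatial.transform import Rotation as R
    Rt=R.from_quat([quat[1],quat[2],quat[3],quat[0]]).as_matrix()
    T=np.eye(4);T[:3,:3]=Rt;T[:3,3]=pos;T=T@m["T_tool_cam"];T=np.linalg.inv(T);K=m["camera_matrix"]
    q=(T[:3,:3]@np.asarray(P).T).T+T[:3,3]; q=(K@q.T).T
    return q[:,:2]/q[:,2:]
def place(p,L):
    x,y,a=p;L=np.asarray(L,float)*1e-3;c,s=np.cos(a),np.sin(a)
    return np.c_[x+c*L[:,0]-s*L[:,1],y+s*L[:,0]+c*L[:,1],L[:,2]]
def fit(L,px,pf,x0=(.5,-.15,0)):
    r=least_squares(lambda p:(pf(place(p,L))-px).ravel(),x0)
    return r.x,np.abs(r.fun.reshape(-1,2)).round(2)
def rel(n,p):
    d=p[:2]-n[:2];c,s=np.cos(n[2]),np.sin(n[2])
    return np.r_[(c*d[0]+s*d[1])*1e3,(-s*d[0]+c*d[1])*1e3,np.degrees(p[2]-n[2])]
E
python3 - <<'E'
from h import *
u=lambda a:np.array(a)/6.4+[285,175]-.42
NL=[(46.5,75,40),(46.5,-75,40),(-90,125,20),(-90,-125,20),(60,125,40),(60,-125,40)]
n,r=fit(NL,u([(201,108),(591,119),(67,460),(704,476),(70,72),(720,92)]),lambda P:proj("top",P));print(n,r.tolist())
PL=[(45,75,37.7),(45,-75,37.7),(-45,-75,30),(-45,75,30),(15,33,35),(15,-33,35)]
p,r=fit(PL,u([(233,149),(627,150),(625,385),(231,384),(343,228),(515,228)]),lambda P:proj("top",P));print(p,r.tolist())
print(rel(n,p))
E
```

```text
[ 0.58545866 -0.21865591 -0.04404005] [[0.2, 0.02], [0.06, 0.09], [0.86, 0.5], [0.54, 0.7], [0.06, 0.34], [0.4, 0.79]]
[ 0.57317926 -0.23265638 -0.02084395] [[0.15, 0.06], [0.29, 0.02], [0.22, 0.08], [0.33, 0.02], [0.01, 0.06], [0.02, 0.03]]
[-11.65110862 -14.52750523   1.32903866]
```

```bash
cat >> h.py <<'E'
from scipy.spatial.transform import Rotation as R
N=np.array([0.58545866,-0.21865591,-0.04404005])
def toolR(q): return R.from_quat([q[1],q[2],q[3],q[0]])
def nestR(ang):  # tool x down, tool y at angle ang (deg) from nest x
    a=N[2]+np.radians(ang); y=np.array([np.cos(a),np.sin(a),0]);x=np.array([0,0,-1.]);return R.from_matrix(np.c_[x,y,np.cross(x,y)])
def need(target_nest_mm,ang):
    s=env.get_state();r=toolR(s["orientation"])
    xy=place(N,[target_nest_mm])[0]
    d=r.inv().apply(xy-s["tcp_pos"])*100
    rv=np.degrees((r.inv()*nestR(ang)).as_rotvec())
    print("world target",xy.round(4),"tool shift cm",d.round(2),"rotvec deg",rv.round(2))
def where():
    s=env.get_state();p=s["tcp_pos"];c,sn=np.cos(N[2]),np.sin(N[2]);d=p[:2]-N[:2]
    print("t",s["clock"].round(2) if hasattr(s["clock"],'round') else s["clock"],"nest mm",((c*d[0]+sn*d[1])*1e3).round(1),((-sn*d[0]+c*d[1])*1e3).round(1),(p[2]*1e3).round(1),"F",s["wrist_force"].round(1),"gap",round(s["finger_gap"]*1e3,1))
E
python3 - <<'E'
from h import *
print(toolR(env.get_state()["orientation"]).as_matrix().round(3))
for a in (0,180,90,-90): need((-12,-108,120),a)
where()
E
```

```text
[[-0.     0.403 -0.915]
 [ 0.002 -0.915 -0.403]
 [-1.    -0.002 -0.   ]]
world target [ 0.5687 -0.326   0.12  ] tool shift cm [ 11.06  -4.68 -38.9 ] rotvec deg [-6.371e+01 -6.000e-02  8.000e-02]
world target [ 0.5687 -0.326   0.12  ] tool shift cm [ 11.06  -4.68 -38.9 ] rotvec deg [1.1629e+02 9.0000e-02 7.0000e-02]
world target [ 0.5687 -0.326   0.12  ] tool shift cm [ 11.06  -4.68 -38.9 ] rotvec deg [-1.5371e+02 -1.3000e-01  1.0000e-02]
world target [ 0.5687 -0.326   0.12  ] tool shift cm [ 11.06  -4.68 -38.9 ] rotvec deg [2.629e+01 1.000e-02 9.000e-02]
t 0.1 nest mm -340.0 -322.4 230.5 F [-0.8  1.4 -0.3] gap 85.5
```

Call:
drive_tool(
  plan=[
    [[0, -0.5, -3.9, 0, 0, 0, 0.5], [0, -0.5, -3.9, 0, 0, 0, 0.5], [0, -0.5, -3.9, 0, 0, 0, 0.5], [0, -0.5, -3.9, 0, 0, 0, 0.5], [0, -0.5, -3.9, 0, 0, 0, 0.5]],
  ],
)

```text
clock: 0.52
tcp_pos: [0.4012, -0.4235, 0.2309]
orientation: [-0.145, -0.692, -0.146, 0.692]
wrist_force: [0.9, -0.8, -0.1]
finger_gap: 0.043
```

Call:
drive_tool(
  plan=[
    [[0, -0.5, -3.9, 0, 0, 0, 0.5], [0, -0.5, -3.9, 0, 0, 0, 0.5], [0, -0.5, -3.9, 0, 0, 0, 0.5], [0, -0.5, -3.9, 0, 0, 0, 0.5], [0, -0.2, -3.8, 0, 0, 0, 0.5]],
  ],
)

```text
clock: 0.93
tcp_pos: [0.5701, -0.3246, 0.2309]
orientation: [-0.146, -0.692, -0.146, 0.692]
wrist_force: [0.7, -1.2, 0.4]
finger_gap: 0.0429
```

Call:
drive_tool(
  plan=[
    [[0, 0, 0, -7, 0, 0, 0.5], [0, 0, 0, -7, 0, 0, 0.5], [0, 0, 0, -7, 0, 0, 0.5], [0, 0, 0, -7, 0, 0, 0.5], [0, 0, 0, -7, 0, 0, 0.5]],
  ],
)

```text
clock: 1.35
tcp_pos: [0.5687, -0.3261, 0.2305]
orientation: [-0.348, -0.615, -0.349, 0.615]
wrist_force: [0.3, -0.6, 0.2]
finger_gap: 0.0425
```

Call:
drive_tool(
  plan=[
    [[0, 0, 0, -7, 0, 0, 0.5], [0, 0, 0, -7, 0, 0, 0.5], [0, 0, 0, -7, 0, 0, 0.5], [0, 0, 0, -7, 0, 0, 0.5], [0, 0, 0, 0, 0, 0, 0.5]],
  ],
)

```text
clock: 1.77
tcp_pos: [0.5686, -0.3263, 0.2306]
orientation: [-0.486, -0.513, -0.487, 0.513]
wrist_force: [-0.3, 0.2, 0.2]
finger_gap: 0.0428
```

```bash
python3 - <<'E'
from h import *
where(); need((-12,-108,120),0)
import cv2
s=env.get_state(); print(s["joint_pos"].round(2),s["tcp_pos"],s["orientation"])
cv2.imwrite("pics/w1.png",env.read_camera("wrist")[:,:,::-1])
E
```

```text
t 1.7667 nest mm -12.1 -108.3 230.6 F [-0.3  0.2  0.2] gap 42.8
world target [ 0.5687 -0.326   0.12  ] tool shift cm [11.06  0.02 -0.02] rotvec deg [-0.54 -0.04  0.06]
[-0.64  0.48  0.29  1.38 -0.    0.98] [ 0.56858011 -0.32629491  0.23063627] [-0.48605706 -0.51308446 -0.48687678  0.51326784]
```

View pics/w1.png

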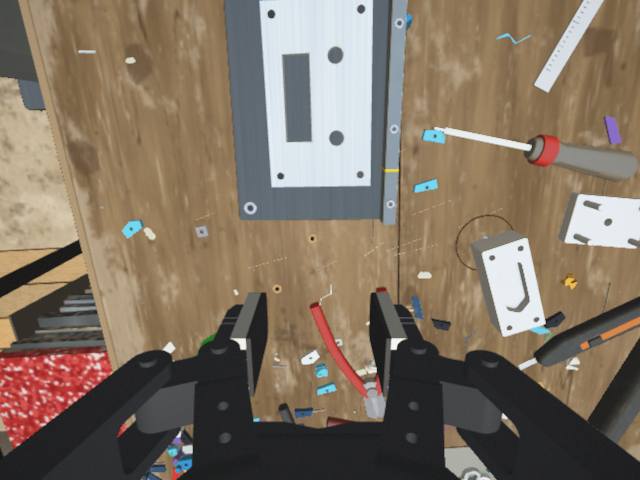

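The wrist view shows the plate well, at about (265–372, 0–186), with holes at (335,55) and (336,138), the rail mark at (391,170) and the nest corner at (240,220). I'll enlarge it to refine the poses.

```bash
python3 - <<'E'
import cv2
im=cv2.imread("pics/w1.png")
cv2.imwrite("pics/w1c.png",cv2.resize(im[30:230,225:415],None,fx=3,fy=3,interpolation=cv2.INTER_CUBIC))
E
```

```text
(no output)
```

View pics/w1c.png

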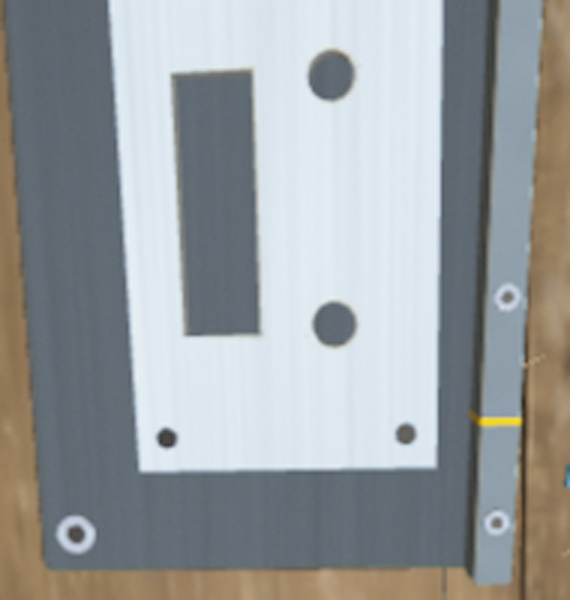

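```bash
python3 - <<'E'
from h import *
s=([.56858011,-.32629491,.23063627],[-.48605706,-.51308446,-.48687678,.51326784]);m=env.camera_model("wrist")
pf=lambda P:projw(P,*s,m)
u=lambda a:np.array(a)/3+[225,30]-.33
n,r=fit([(-90,-125,20),(46.5,-75,40),(46.5,-125,40),(60,-125,40)],u([(45,569),(479,420),(474,584),(511,583)]),pf,N);print(n,r.tolist())
p,r=fit([(-45,-75,30),(45,-75,37.7),(15,33,35),(15,-33,35)],u([(140,471),(437,467),(331,75),(334,324)]),pf,N);print(p,r.tolist())
print(rel(n,p),rel(N,n))
E
```

```text
[ 0.58557847 -0.21638974 -0.04917023] [[1.26, 0.2], [0.25, 0.18], [0.69, 0.06], [1.63, 0.22]]
[ 0.5727376  -0.23108829 -0.02542211] [[0.04, 0.05], [0.1, 0.12], [0.03, 0.05], [0.09, 0.1]]
[-12.10291455 -15.31191414   1.36066703] [ 0.01992292  2.26924399 -0.29393784]
```

Call:
drive_tool(
  plan=[
    [[4, 0, 0, -0.6, 0, 0, 0.5], [4, 0, 0, 0, 0, 0, 0.5], [4, 0, 0, 0, 0, 0, 0.5], [4, 0, 0, 0, 0, 0, 0.5], [1, 0, 0, 0, 0, 0, 0.5]],
  ],
)

```text
clock: 2.23
tcp_pos: [0.5647, -0.3235, 0.054]
orientation: [-0.484, -0.511, -0.491, 0.513]
wrist_force: [-2.5, 1.0, -0.8]
finger_gap: 0.043
```

Call:
drive_tool(
  plan=[
    [[1.5, 0, 0, 0, 0, 0, 0.5], [1, 0, 0, 0, 0, 0, 0.5], [0.5, 0, 0, 0, 0, 0, 0.5], [0.5, 0, 0, 0, 0, 0, 0.5], [0.3, 0, 0, 0, 0, 0, 0.5]],
  ],
)

```text
clock: 2.65
tcp_pos: [0.5695, -0.327, 0.0241]
orientation: [0.489, 0.512, 0.488, -0.511]
wrist_force: [1.0, 0.1, 0.3]
finger_gap: 0.043
```

```bash
sed -i 's/^N=.*/N=np.array([.5855,-.2177,-.046])/' h.py; python3 - <<'E'
from h import *
import cv2
where(); need((-12,-101,22),0)
cv2.imwrite("pics/w2.png",env.read_camera("wrist")[:,:,::-1])
E
```

```text
t 2.65 nest mm -11.0 -110.0 24.1 F [1.  0.1 0.3] gap 43.0
world target [ 0.5689 -0.318   0.022 ] tool shift cm [ 0.21 -0.1  -0.9 ] rotvec deg [-0.04  0.06 -0.08]
```

View pics/w2.png

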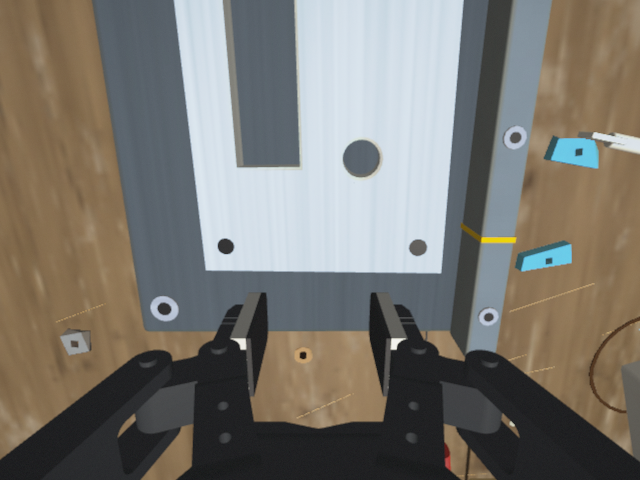

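Call:
drive_tool(
  plan=[
    [[0.2, 0, -0.4, 0, 0, 0, 0.5], [0, 0, -0.4, 0, 0, 0, 0.5], [0, 0, -0.3, 0, 0, 0, 0.5], [0, 0, -0.3, 0, 0, 0, 0.5], [0, 0, -0.3, 0, 0, 0, 0.5]],
  ],
)

```text
clock: 3.12
tcp_pos: [0.5698, -0.3097, 0.0219]
orientation: [-0.489, -0.511, -0.488, 0.512]
wrist_force: [-1.4, -3.3, 0.6]
finger_gap: 0.0423
```

```bash
python3 - <<'E'
from h import *
import cv2
where()
cv2.imwrite("pics/w3.png",env.read_camera("wrist")[:,:,::-1])
E
```

```text
t 3.1167 nest mm -11.5 -92.7 21.9 F [-1.4 -3.3  0.6] gap 42.3
```

View pics/w3.png

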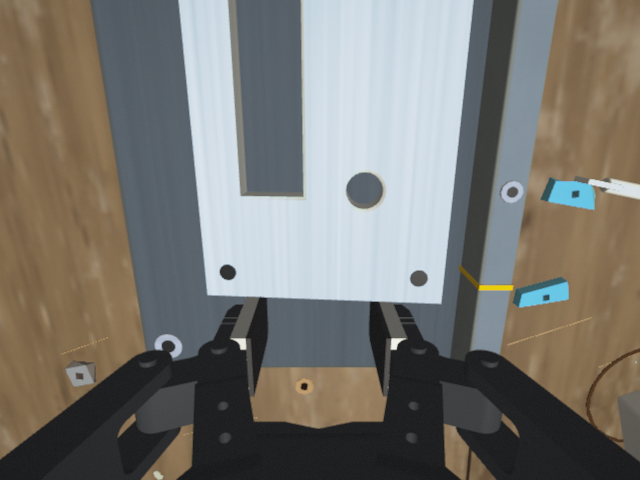

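Call:
drive_tool(
  plan=[
    [[0, 0, -0.2, 0, 0, 0, 0.5], [0, 0, -0.2, 0, 0, 0, 0.5], [0, 0, -0.1, 0, 0, 0, 0.5], [0, 0, -0.1, 0, 0, 0, 0.5], [0, 0, 0, 0, 0, 0, 0.5]],
  ],
)

```text
clock: 3.58
tcp_pos: [0.5702, -0.3037, 0.0216]
orientation: [0.489, 0.511, 0.488, -0.511]
wrist_force: [-0.9, -2.8, 1.4]
finger_gap: 0.0425
```

```bash
python3 - <<'E'
from h import *
import cv2
where()
s=env.get_state();print(s["tcp_pos"].tolist(),s["orientation"].tolist())
im=env.read_camera("wrist")[:,:,::-1]
cv2.imwrite("pics/w4.png",im);cv2.imwrite("pics/w4c.png",cv2.resize(im[160:400,140:540],None,fx=2,fy=2,interpolation=cv2.INTER_CUBIC))
im=env.read_camera("top")[:,:,::-1]
cv2.imwrite("pics/t4c.png",cv2.resize(im[175:260,285:410],None,fx=6.4,fy=6.4,interpolation=cv2.INTER_CUBIC)[:600,:800])
E
```

```text
t 3.5833 nest mm -11.4 -86.6 21.6 F [-0.9 -2.8  1.4] gap 42.5
[0.570171072142934, -0.3036885259817659, 0.021628396628675106] [0.48867798925257594, 0.5114090737400545, 0.4880557024796932, -0.5113278922506103]
```

View pics/w4c.png

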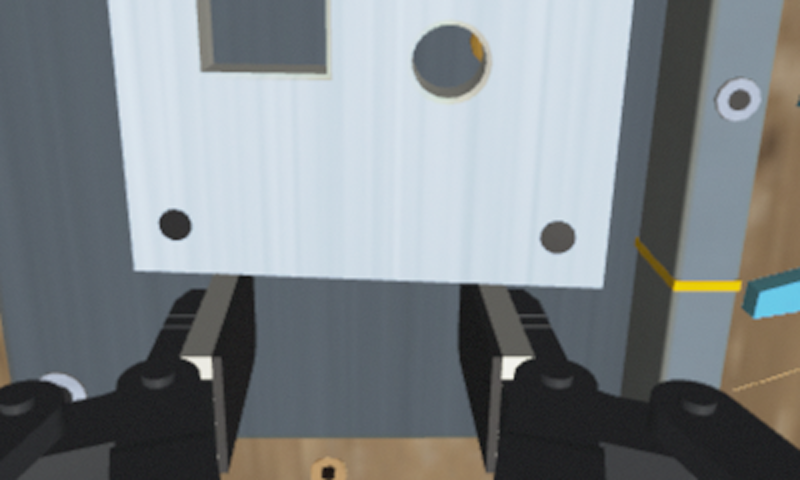

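View pics/t4c.png

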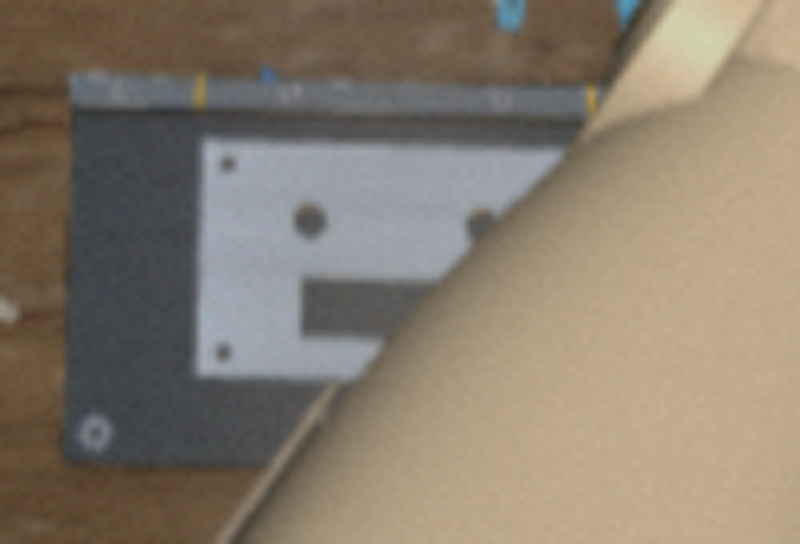

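```bash
python3 - <<'E'
from h import *
u=lambda a:np.array(a)/6.4+[285,175]-.42
NT=np.array([ 0.58545866,-0.21865591,-0.04404005])
p,r=fit([(45,75,37.7),(-45,75,30),(15,33,35)],u([(204,139),(197,376),(310,221)]),lambda P:proj("top",P));print(r.tolist(),rel(NT,p))
s=env.get_state();m=env.camera_model("wrist");s=(s["tcp_pos"],s["orientation"])
pf=lambda P:projw(P,*s,m)
u=lambda a:np.array(a)/2+[140,160]-.25
n,r=fit([(46.5,-75,40),(46.5,-75,20),(-90,-125,20),(60,-125,20)][:2],u([(675,287),(638,240)]),pf,N);print(n,r.tolist())
p,r=fit([(-45,-75,30),(45,-75,37.7),(15,-33,35)],u([(135,270),(603,288),(450,60)]),pf,N);print(p,r.tolist())
print(rel(N,p),rel(NT,p), pf(place(N,[(46.5,-75,40),(46.5,-75,20),(-90,-125,20)]))*2-[280,320])
E
```

```text
[[0.09, 0.1], [0.01, 0.14], [0.1, 0.04]] [-10.33825148  -1.65836483  -0.06685737]
[ 0.59145503 -0.21460217 -0.11755605] [[0.44, 0.78], [0.5, 0.88]]
[ 0.574719   -0.21838071 -0.0456973 ] [[0.07, 0.49], [0.07, 0.7], [0.13, 0.99]]
[-10.73829432  -1.17573666   0.01734362] [-10.74136288  -0.19788472  -0.09495324] [[673.44550742 286.10526302]
 [634.83558388 242.2884448 ]
 [ 16.12296379 443.40759851]]
```

Call:
drive_tool(
  plan=[
    [[0, 0, -0.12, 0, 0, 0, 0.5], [0, 0, 0, 0, 0, 0, 0.5], [0, 0, 0.5, 0, 0, 0, 0.5], [0, 0, 1, 0, 0, 0, 0.5], [-3, 0, 0, 0, 0, 0, 0.5]],
  ],
)

```text
clock: 4.1
tcp_pos: [0.5653, -0.316, 0.0451]
orientation: [-0.484, -0.511, -0.492, 0.512]
wrist_force: [0.1, 0.1, 0.1]
finger_gap: 0.0431
```

Call:
drive_tool(
  plan=[
    [[-3, 0, 0, 0, 0, 0, 0.5], [-3, 0, 0, 7, 0, 0, 0.5], [-1, 0, 0, 7, 0, 0, 0.5], [0, 0, 0, 7, 0, 0, 0.5], [0, 0, 0, 7, 0, 0, 0.5]],
  ],
)

```text
clock: 4.52
tcp_pos: [0.5696, -0.3181, 0.1225]
orientation: [0.349, 0.616, 0.348, -0.615]
wrist_force: [-0.5, 0.0, -0.5]
finger_gap: 0.0424
```

```bash
python3 - <<'E'
from h import *
where(); need((-80,-1.5,110),-90);need((-80,-1.5,110),90);print(env.get_state()["joint_pos"].round(2))
E
```

```text
t 4.5167 nest mm -11.2 -101.0 122.5 F [-0.5  0.  -0.5] gap 42.4
world target [ 0.5055 -0.2155  0.11  ] tool shift cm [  1.23 -10.78  -5.49] rotvec deg [61.64 -0.07 -0.08]
world target [ 0.5055 -0.2155  0.11  ] tool shift cm [  1.23 -10.78  -5.49] rotvec deg [-1.1836e+02  9.0000e-02 -8.0000e-02]
[-0.63  0.51  0.07  1.13  0.    1.48]
```

Call:
drive_tool(
  plan=[
    [[0, -2.2, -1.1, 0, 0, 0, 0.5], [0, -2.2, -1.1, 0, 0, 0, 0.5], [0, -2.2, -1.1, 0, 0, 0, 0.5], [0, -2.2, -1.1, 0, 0, 0, 0.5], [0, -2.0, -1.1, 6.8, 0, 0, 0.5]],
  ],
)

```text
clock: 4.93
tcp_pos: [0.5029, -0.214, 0.1207]
orientation: [-0.312, -0.634, -0.313, 0.634]
wrist_force: [-0.2, 0.0, 0.6]
finger_gap: 0.0427
```

Call:
drive_tool(
  plan=[
    [[0, 0, 0, 6.8, 0, 0, 0.5], [0, 0, 0, 6.8, 0, 0, 0.5], [0, 0, 0, 6.8, 0, 0, 0.5], [0, 0, 0, 6.8, 0, 0, 0.5], [0, 0, 0, 6.8, 0, 0, 0.5]],
  ],
)

```text
clock: 5.35
tcp_pos: [0.504, -0.215, 0.1209]
orientation: [-0.112, -0.698, -0.112, 0.698]
wrist_force: [0.1, -0.2, 0.1]
finger_gap: 0.0428
```

Call:
drive_tool(
  plan=[
    [[0, 0, 0, 6.8, 0, 0, 0.5], [0, 0, 0, 6.8, 0, 0, 0.5], [0, 0, 0, 6.8, 0, 0, 0.5], [0, 0, 0, 0, 0, 0, 0.5], [0, 0, 0, 0, 0, 0, 0.5]],
  ],
)

```text
clock: 5.77
tcp_pos: [0.504, -0.2151, 0.1209]
orientation: [0.011, -0.707, 0.01, 0.707]
wrist_force: [-0.1, -0.2, 0.5]
finger_gap: 0.0426
```

```bash
python3 - <<'E'
from h import *
import cv2
where(); need((-79,-0.5,22),-90);s=env.get_state();print(s["tcp_pos"].tolist(),s["orientation"].tolist())
im=env.read_camera("wrist")[:,:,::-1]
cv2.imwrite("pics/w5.png",im)
im=env.read_camera("top")[:,:,::-1]
cv2.imwrite("pics/t5c.png",cv2.resize(im[175:260,285:410],None,fx=6.4,fy=6.4,interpolation=cv2.INTER_CUBIC)[:600,:800])
E
```

```text
t 5.7667 nest mm -81.5 -1.1 120.9 F [-0.1 -0.2  0.5] gap 42.6
world target [ 0.5066 -0.2146  0.022 ] tool shift cm [ 9.89 -0.05 -0.26] rotvec deg [0.98 0.04 0.04]
[0.5040336655384339, -0.2150713240587437, 0.12093890990300765] [0.010502871504620414, -0.7067721155056818, 0.009962969496469954, 0.7072931539839709]
```

View pics/w5.png

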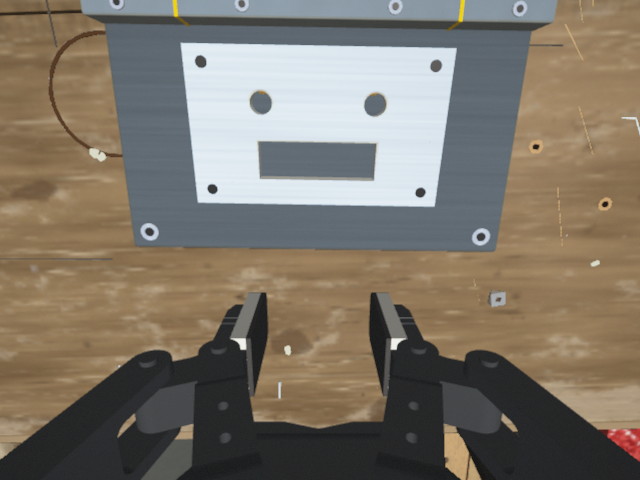

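View pics/t5c.png

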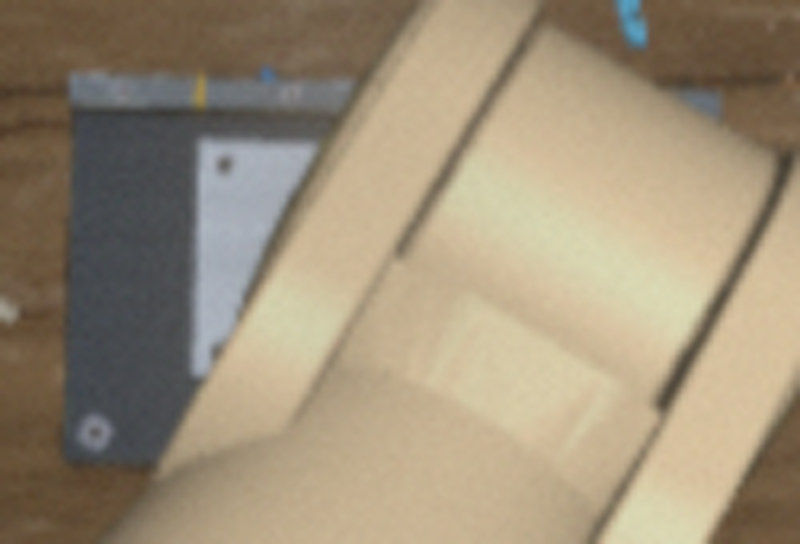

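```bash
python3 - <<'E'
from h import *
s=([0.5040336655384339, -0.2150713240587437, 0.12093890990300765],[0.010502871504620414, -0.7067721155056818, 0.009962969496469954, 0.7072931539839709]);m=env.camera_model("wrist")
pf=lambda P:projw(P,*s,m)
n,r=fit([(46.5,75,40),(46.5,-75,40),(-90,125,20),(-90,-125,20)],np.array([(176,15.5),(461.5,21),(135,246),(495,250.5)]),pf,N);print(n,r.tolist())
p,r=fit([(45,75,37.7),(45,-75,37.7),(-45,-75,30),(-45,75,30),(15,33,35),(15,-33,35)],np.array([(181,43),(457,48),(436,207),(198,202.5),(260.5,102.5),(375,104.5)]),pf,N);print(p,r.tolist())
print(rel(n,p),rel(N,p),rel(N,n))
E
```

```text
[ 0.58563048 -0.21746049 -0.04485776] [[1.0, 0.4], [1.31, 0.93], [1.29, 0.56], [1.7, 1.6]]
[ 0.57429579 -0.21733151 -0.04537548] [[0.51, 0.16], [0.62, 0.25], [1.63, 0.74], [0.74, 0.06], [0.45, 0.42], [0.46, 0.39]]
[-11.32907     -0.37943071  -0.02966333] [-11.20929817  -0.14711382   0.03578231] [0.11933104 0.24525718 0.06544564]
```

Call:
drive_tool(
  plan=[
    [[0, 0, -0.2, 1, 0, 0, 0.5], [3, 0, 0, 0, 0, 0, 0.5], [3, 0, 0, 0, 0, 0, 0.5], [2, 0, 0, 0, 0, 0, 0.5], [1, 0, 0, 0, 0, 0, 0.5]],
  ],
)

```text
clock: 6.28
tcp_pos: [0.5047, -0.214, 0.0285]
orientation: [0.018, -0.706, 0.017, 0.708]
wrist_force: [-0.3, 0.4, 0.2]
finger_gap: 0.0426
```

Call:
drive_tool(
  plan=[
    [[0.5, 0, 0, 0, 0, 0, 0.5], [0.4, 0, 0, 0, 0, 0, 0.5], [0, 0, -0.3, 0, 0, 0, 0.5], [0, 0, -0.4, 0, 0, 0, 0.5], [0, 0, -0.3, 0, 0, 0, 0.5]],
  ],
)

```text
clock: 6.7
tcp_pos: [0.5179, -0.2162, 0.0237]
orientation: [-0.017, 0.708, -0.018, -0.706]
wrist_force: [-0.1, 0.5, -0.2]
finger_gap: 0.0425
```

```bash
python3 - <<'E'
from h import *
import cv2
where()
im=env.read_camera("wrist")[:,:,::-1]
cv2.imwrite("pics/w6.png",im)
E
```

```text
t 6.7 nest mm -67.6 -1.6 23.7 F [-0.1  0.5 -0.2] gap 42.5
```

View pics/w6.png

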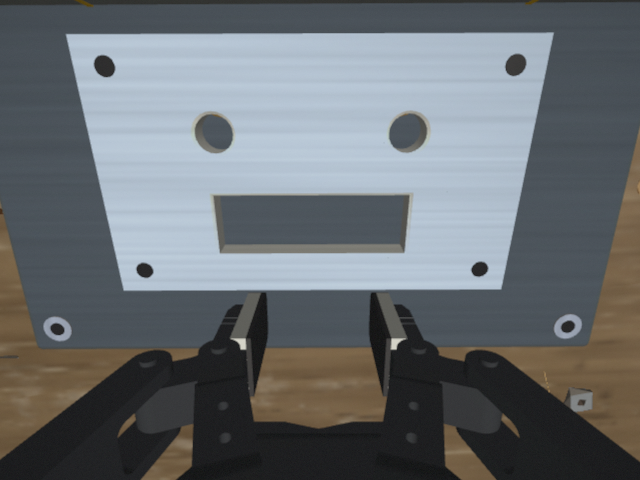

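Call:
drive_tool(
  plan=[
    [[0.17, 0, 0, 0, 0, 0, 0.5], [0, 0, -0.2, 0, 0, 0, 0.5], [0, 0, -0.2, 0, 0, 0, 0.5], [0, 0, -0.2, 0, 0, 0, 0.5], [0, 0, -0.2, 0, 0, 0, 0.5]],
  ],
)

```text
clock: 7.17
tcp_pos: [0.5236, -0.2157, 0.0205]
orientation: [0.018, -0.706, 0.017, 0.707]
wrist_force: [-2.7, -1.2, 1.5]
finger_gap: 0.043
```

```bash
python3 - <<'E'
from h import *
import cv2
where()
im=env.read_camera("wrist")[:,:,::-1]
cv2.imwrite("pics/w7.png",im)
E
```

```text
t 7.1667 nest mm -62.0 -0.9 20.5 F [-2.7 -1.2  1.5] gap 43.0
```

View pics/w7.png

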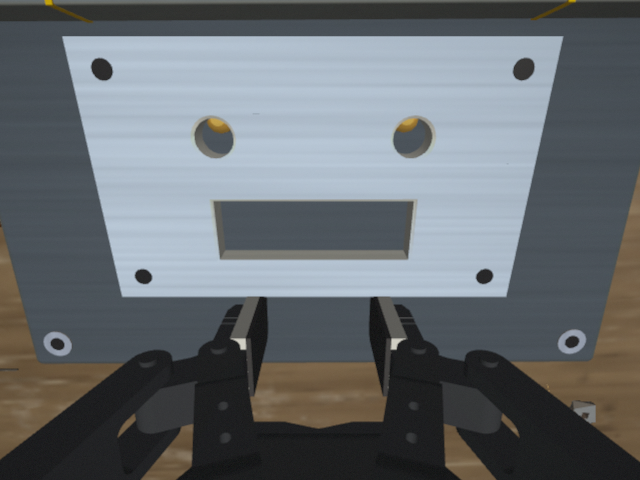

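The brass pins now show in both holes, at (217,124) and (406,124), symmetric about the middle. I'll keep pushing slowly.

Call:
drive_tool(
  plan=[
    [[-0.1, 0, -0.1, 0, 0, 0, 0.5], [0, 0, -0.1, 0, 0, 0, 0.5], [0, 0, -0.1, 0, 0, 0, 0.5], [0, 0, -0.1, 0, 0, 0, 0.5], [0, 0, -0.1, 0, 0, 0, 0.5]],
  ],
)

```text
clock: 7.63
tcp_pos: [0.529, -0.2162, 0.0217]
orientation: [0.017, -0.707, 0.018, 0.707]
wrist_force: [-3.4, 0.2, 2.5]
finger_gap: 0.0428
```

```bash
python3 - <<'E'
from h import *
import cv2
where()
im=env.read_camera("wrist")[:,:,::-1]
cv2.imwrite("pics/w8.png",im)
E
```

```text
t 7.6333 nest mm -56.5 -1.1 21.7 F [-3.4  0.2  2.5] gap 42.8
```

View pics/w8.png

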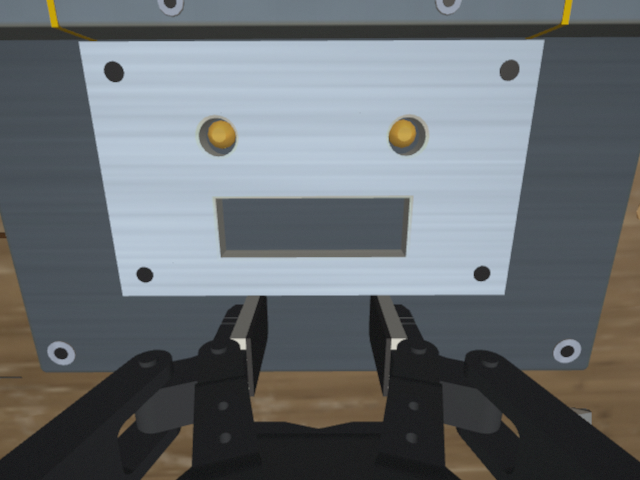

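```bash
cat >> h.py <<'E'
def fitz(px,s):
    m=env.camera_model("wrist")
    L=lambda f,r:[(45,75,r),(45,-75,r),(-45,-75,f),(-45,75,f),(15,33,f+(r-f)*.667),(15,-33,f+(r-f)*.667)]
    q=least_squares(lambda v:(projw(place(v[:3],L(v[3],v[4])),*s,m)-px).ravel(),[*N,30,33])
    print("plate rel N",rel(N,q.x[:3]).round(2),"top z front/rear",q.x[3:].round(2),"res",np.abs(q.fun).max().round(2))
E
python3 - <<'E'
from h import *
s=env.get_state();s=(s["tcp_pos"],s["orientation"])
fitz(np.array([(81,41),(544,40),(505,295),(122,295.5),(217.5,135),(407.5,134.5)]),s)
m=env.camera_model("wrist")
print(projw(place(N,[(46.5,75,40),(46.5,-75,40),(-90,125,20),(-90,-125,20)]),*s,m).round(1))
E
```

```text
plate rel N [-0.7   0.13 -0.11] top z front/rear [31.54 29.75] res 1.11
[[ 59.   25.3]
 [564.8  23.3]
 [ 40.9 373.1]
 [589.6 371.5]]
```

Call:
drive_tool(
  plan=[
    [[0, 0, 0, 0, 0, 0, 0.5], [0, 0, 0.5, 0, 0, 0, 0.5], [0, 0, 1, 0, 0, 0, 0.5], [-3, 0, 0, 0, 0, 0, 0.5], [-4, 0, 0, 0, 0, 0, 0.5]],
  ],
)

```text
clock: 8.1
tcp_pos: [0.5108, -0.2135, 0.0886]
orientation: [0.019, -0.704, 0.016, 0.709]
wrist_force: [1.5, -1.8, 0.5]
finger_gap: 0.0426
```

Call:
drive_tool(
  plan=[
    [[-4, 0, 0, 0, 0, 0, 0.5], [0, 0, 0, 0, 0, 0, 0.5], [0, 0, 0, 0, 0, 0, 0.5], [0, 0, 0, 0, 0, 0, 0.5], [0, 0, 0, 0, 0, 0, 0.5]],
  ],
)

```text
clock: 8.52
tcp_pos: [0.5134, -0.2149, 0.1303]
orientation: [0.018, -0.706, 0.017, 0.708]
wrist_force: [-0.7, 0.1, -0.8]
finger_gap: 0.043
```

```bash
python3 - <<'E'
from h import *
import cv2
where()
s=env.get_state();print(s["tcp_pos"].tolist(),s["orientation"].tolist())
im=env.read_camera("wrist")[:,:,::-1]
cv2.imwrite("pics/w9.png",im)
cv2.imwrite("pics/w9c.png",cv2.resize(im[0:270,120:520],None,fx=2,fy=2,interpolation=cv2.INTER_CUBIC))
im=env.read_camera("scene")[:,:,::-1]
cv2.imwrite("pics/s9c.png",cv2.resize(im[205:275,265:375],None,fx=7,fy=7,interpolation=cv2.INTER_CUBIC))
E
```

```text
t 8.5167 nest mm -72.1 -0.5 130.3 F [-0.7  0.1 -0.8] gap 43.0
[0.5134171338026811, -0.21487981557240662, 0.1302600911003074] [0.017878883232353437, -0.706260008976559, 0.017106544484966516, 0.707519972432283]
```

View pics/w9c.png

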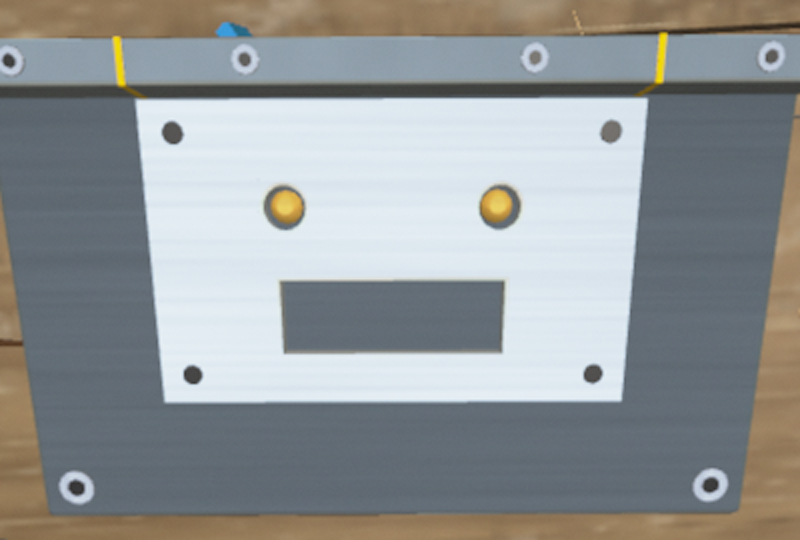

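View pics/s9c.png

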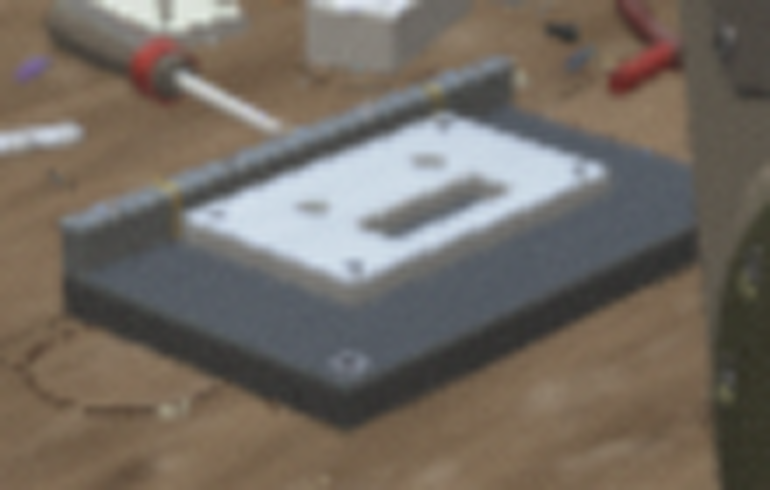

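```bash
python3 - <<'E'
from h import *
s=([0.5134171338026811, -0.21487981557240662, 0.1302600911003074],[0.017878883232353437, -0.706260008976559, 0.017106544484966516, 0.707519972432283])
u=lambda a:np.array(a)/2+[120,0]-.25
fitz(u([(135,98),(648,98),(623,402),(164,402),(285,207),(499.5,206)]),s)
m=env.camera_model("wrist")
P=projw(place(N,[(45,75,30),(45,-75,30),(-45,-75,30),(-45,75,30),(46.5,75,40),(46.5,-75,40),(46.5,75,20),(46.5,-75,20)]),*s,m)
print(((P-[120,0]+.25)*2).round(0).tolist())
E
```

```text
plate rel N [-0.93  0.24 -0.12] top z front/rear [32.27 30.94] res 0.64
[[137.0, 96.0], [648.0, 94.0], [622.0, 397.0], [166.0, 398.0], [125.0, 84.0], [660.0, 81.0], [147.0, 97.0], [638.0, 95.0]]
```

```bash
python3 - <<'E'
from workcell import env
print(env.hand_in())
E
```

```text
the job is handed in; nothing more can be done
None
```

The plate looks seated: both holes are over the pins and it lies flat in the nest. I handed the job in at about 8.6 s, with the hand backed off and raised to about 130 mm.

- **Pushes:** With both fingertips I pushed the plate about 15 mm along the rail from its right side face. I then pushed it about 11 mm back from its front edge until it dropped. It was never lifted. Wrist force readings stayed at or below about 4 N.
- **Seating check:** The last wrist picture shows both brass pins in the middle of the holes. The plate's ends are between the yellow marks, and the scene view shows it lying flat.
- **Fitted pose:** The pose from that picture is within about 1 mm and 0.1° of the nest frame, with the rear edge no longer raised. It puts the top face at 31–32 mm instead of the expected 30 mm, which I put down to the roughly 2 mm camera calibration.
- **Other things on the bench:** I kept the hand clear of them, but did not take a separate picture at the end to confirm they had not moved.

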